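# Open the sole press

## Robot

A 6-joint arm with a two-finger parallel gripper is mounted at the origin on the work surface. World frame = base frame: x ahead of the robot, y to its left, z up, the work surface at z = 0. Lengths are in m, angles in degrees, forces in N, time in s.
With the tool pointing down it reaches from about 0.325 to 0.85 m from the base axis. Payload 15.5 kg.
Tool frame: the origin (TCP) lies midway between the tips of the shut fingers; the grasp point (between the pads) lies 19 mm behind it; z points along the fingers, y is the line along which they close (so a half turn about z gives the same grasp; the last joint's range is limited). The gripper opens to 91 mm and grips with 3 to 60 N. Pads are 32 mm wide; open, the fingers measure 118 mm over their backs; the gripper's body (76 mm by 178 mm) begins 60 mm behind the grasp point.
Start: joints at [60.418, 28.281, 77.091, -0, 74.628, -5.472], TCP at [0.255, 0.57, 0.214] pointing down, gripper open.
Joint ranges: [-166.48, 166.48], [-47.26, 123.95], [12.59, 153.08], [-70.14, 250.14], [6.76, 159.57], [-176.63, 176.63]. Speed limits (degrees/s): [108.29, 108.29, 147.25, 172.46, 172.46, 172.46].

## Interface

Orientations are given as a 3x3 rotation matrix whose columns are the frame's x, y, z axes.
In Python, from bench import ctrl gives the robot as it stands. The module is installed in compiled form; this text tells all that it offers. Calls block until the motion is done:
- ctrl.goto(position, orientation): joint-space move of the TCP to a pose.
- ctrl.move_l(position, vel=0.15, ori=None, contact_N=None): straight line of the TCP; ori=None keeps the orientation; vel is the mean speed in m/s. With contact_N (N) it stops when the force on the tool has changed by that much, and returns True; else False.
- ctrl.movej(angles): joint-space move.
- ctrl.command_gripper(opening): opening from 0.0 (shut) to 1.0 (fully open); the grip force is fixed at half the most; returns when the fingers have stopped.
- ctrl.sleep(seconds).
- ctrl.ik(position, orientation): joint angles nearest the present ones, or None.
- ctrl.read_camera(name): name is "scene" or "top" or "wrist"; returns the picture (420x560x3 uint8, blue, green, red); there is no depth.
- ctrl.camera_params(name): a dict with "fx", "fy", "cx", "cy" (pixels), "pose" (4x4, takes a point from camera to world coordinates); the wrist camera has in their place "T_tool_cam" (4x4, takes a point from camera to tool coordinates, whose origin is the TCP and whose axes are the flange's). Camera axes: x right, y up, looking along -z (the intrinsics and any distortion apply to the point x, -y, -z); pixel columns grow to the right and rows downward; lengths in m; the calibration is good to about 2 mm. A picture is of the moment at which its call begins: read the wrist's pose just before it. camera_params takes no time and is no camera call.
A pose or a line that the arm cannot do raises ctrl.MotionError and nothing moves.
- ctrl.sign_off(): hands the job in; it is judged then, once.
Readings, each from a call of its own:
- ctrl.current_t(): time.
- ctrl.current_q(): joint angles.
- ctrl.current_dq(): joint speeds.
- ctrl.current_effort(): joint torques, N m.
- ctrl.current_tool_pos(): TCP position.
- ctrl.current_eef_rot(): TCP orientation.
- ctrl.current_contact_force(): force on the tool from outside, world axes, zero at the start.
- ctrl.current_wrist_torque(): the same for the moment, N m.
- ctrl.current_grip_width(): opening from 0.0 (shut) to 1.0 (fully open).
- ctrl.current_grasp_force(): force on a finger pad.
Only numpy, scipy, OpenCV 4.12 (cv2) and the standard library are available. Lean on these libraries where they do the work, as an engineer would, in place of code of your own. Each camera call takes 0.05 s, during which the arm holds its last target. There are 200 camera calls.

## Task

The cement has set: open the little screw press by turning the crossbar on its top until the pressing pad stands at least 15 mm clear above the sole. Nobody remembers whether this screw has a right- or left-hand thread, so feel which way it gives and never force it (stay under 60 N). Leave the sole lying where it is in the press and do not shift the bottle or the mug.

Things in the scene. Friction and masses are not known exactly. Their poses are not given: they have to be found in the camera images.
- press: Bench screw press, fixed to the bench: steel base 180 x 250 x 20 mm, two grey columns, a grey crosshead 70 mm (x) by 250 mm (y), its top 161 mm above the bench, and on it a round steel housing, 68 mm across, up to 188 mm. Origin: centre of the base's underside, on the bench; y along the crosshead, z up along the screw's axis.
- crossbar: Press handle: steel bar 11 mm thick, 190 mm long over its black ball ends (22 mm), hub 30 mm across and 30 mm high; only the 18 mm screw rises out of the hub. Origin: its middle, on the screw's axis, 205 mm above the bench; y along the bar, z up. Starts parallel to the crosshead, turns about z: one way (unknown, varies) a hard stop blocks it after 2 to 5 degrees, the other way it turns 137.
- bar_end_a (a point): Centre of the ball at the crossbar's +y end, 84 mm from the screw's axis. Turned the way that gives, the bar resists steadily with about 0.4 N m (5 N at 75 mm from the axis) and stays where it is left.
- bar_end_b (a point): Centre of the ball at the crossbar's -y end, 84 mm from the screw's axis.
- pad_face (a point): Centre of the underside of the steel pressing pad (90 x 150 x 18 mm) between the columns; shut, it lies on the sole, 44.5 mm above the bench. Screw and pad rise straight up through the bar's hub as the bar turns, in proportion: 15 mm at 69 degrees, 20 mm at 92, 30 mm at 137. Pad and screw do not turn, the bar does not rise.
- sole: Cemented shoe sole lying loose on the press base under the pad: black rubber below, cork above, 80 x 170 x 24 mm. Origin: centre of its underside, 20 mm above the bench; y along its length.
- glue_bottle: Blue glue bottle with a long spout, 72 mm across, 165 mm high, standing loose beside the press. Origin: centre of its foot.
- mug: Dark steel cup, 80 mm across, 100 mm high, standing loose beside the press. Origin: centre of its foot.
Things that resemble listed ones, but are neither listed nor needed, are in the scene too. Of the things like the sole, leave any that is orange or turquoise; of the rest the smaller one is meant.

How it is judged:
By the outcome, as a careful person would: the job done as asked, in the order asked, and still so for the second after the job is handed in, with the robot touching nothing.
It also fails if it takes over 42 s, if anything falls off the work surface, if the arm or the gripper's body presses on something with over 40 N, if the wrist force passes 120 N, or if a joint passes its speed limit or range.

## Working session

There is one attempt and no reset: what is moved stays moved. The work goes in short steps, each a Python script; the robot and the scene stay as the last script left them, time stands still between calls to the robot, and variables do not carry over. Pictures are saved under pics/ and viewed, at most 10 in all, crops included, and the job is handed in when it is done.

```bash
mkdir -p pics
python3 - <<'E'
from bench import ctrl
import cv2,numpy as np
for n in("scene","top"):
    cv2.imwrite(f"pics/{n}1.png",ctrl.read_camera(n)); p=ctrl.camera_params(n); print(n,{k:(np.round(v,4).tolist() if not isinstance(v,str) else v) for k,v in p.items()})
print(ctrl.camera_params("wrist")); print(ctrl.current_t(),ctrl.current_eef_rot(),ctrl.current_contact_force())
E
```

```text
scene {'fx': 473.3823, 'fy': 473.3823, 'cx': 275.5962, 'cy': 205.9807, 'pose': [[-0.3131, -0.6228, 0.717, 1.2949], [0.9497, -0.2107, 0.2318, 0.2077], [0.0067, 0.7535, 0.6574, 0.907], [0.0, 0.0, 0.0, 1.0]]}
top {'fx': 408.3705, 'fy': 408.3705, 'cx': 277.5454, 'cy': 216.4368, 'pose': [[-0.0, 0.997, -0.0777, 0.3696], [-0.9998, -0.0016, -0.0204, -0.0743], [-0.0204, 0.0776, 0.9968, 1.3308], [0.0, 0.0, 0.0, 1.0]]}
{'fx': 359.4814073485309, 'fy': 359.4814073485309, 'cx': 278.8670187165367, 'cy': 208.5611969598207, 'T_tool_cam': array([[-1.06444771e-03,  9.61036067e-01,  2.76420954e-01,
         7.76024673e-02],
       [ 9.99999368e-01,  1.12328528e-03, -5.45205834e-05,
        -7.28615795e-04],
       [-3.62895836e-04,  2.76420722e-01, -9.61036655e-01,
        -1.69941134e-01],
       [ 0.00000000e+00,  0.00000000e+00,  0.00000000e+00,
         1.00000000e+00]])}
0.1 [[-9.12778949e-01  4.08453545e-01 -5.39359358e-04]
 [ 4.08453885e-01  9.12778490e-01 -9.23325252e-04]
 [ 1.15180147e-04 -1.06309528e-03 -9.99999428e-01]] [ 0.33677832 -0.20435958  0.3388081 ]
```

View pics/scene1.png

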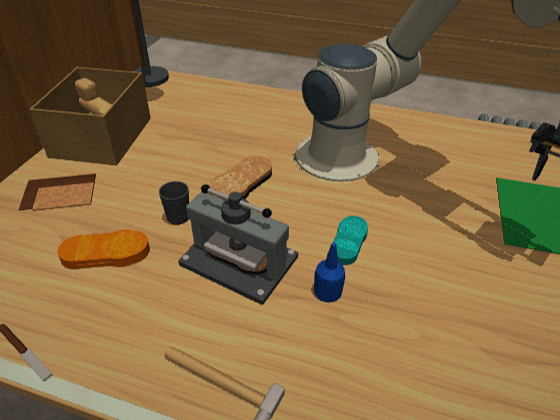

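View pics/top1.png

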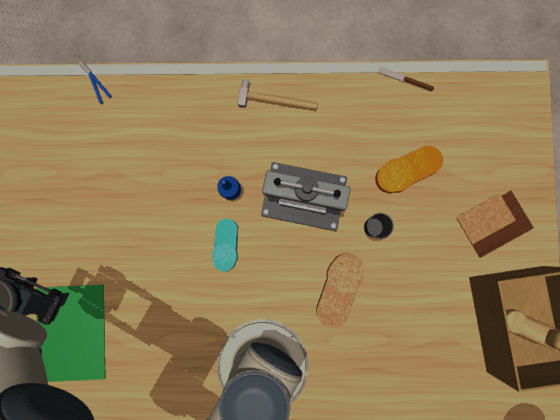

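Scene picture: the press is at about (240,240), with ball ends at (206,188) and (267,213). The mug is at (175,202) and the blue bottle at (329,280). Top picture: the press is at (306,195), with balls at (277,181) and (337,193), the mug at (378,226) and the bottle at (229,188).

Sole-like things (scene picture): orange (104,248) and turquoise (350,238) are excluded. The large cork one at (240,178) lies loose behind the press. The smaller one under the pad at (245,258) is the sole. I'll confirm that in an enlarged crop.

```bash
cat > h.py <<'E'
from bench import ctrl
import cv2,numpy as np
def ray(n,u,v):
    p=ctrl.camera_params(n);T=np.array(p["pose"])
    d=T[:3,:3]@np.array([(u-p["cx"])/p["fx"],-(v-p["cy"])/p["fy"],-1]);return T[:3,3],d
def atz(n,u,v,z):
    o,d=ray(n,u,v);return o+d*(z-o[2])/d[2]
def proj(n,P):
    p=ctrl.camera_params(n);T=np.linalg.inv(np.array(p["pose"]));c=T[:3,:3]@np.array(P)+T[:3,3]
    return np.array([p["cx"]-p["fx"]*c[0]/c[2],p["cy"]+p["fy"]*c[1]/c[2]])
E
python3 - <<'E'
from h import *
a=cv2.imread("pics/scene1.png")[170:305,155:355];b=cv2.imread("pics/top1.png")[150:250,200:400]
a=cv2.resize(a,None,fx=3.8,fy=3.8,interpolation=2)
b=cv2.resize(b,None,fx=4,fy=4,interpolation=2)
cv2.imwrite("pics/c1.png",a);cv2.imwrite("pics/c2.png",b)
for n,u,v in(("top",277,181),("top",337,193),("scene",206,188),("scene",267,213)):print(n,atz(n,u,v,.205))
print(proj("top",[.5,-.1,.2]))
E
```

```text
top [ 0.55628204 -0.04979062  0.205     ]
top [ 0.52215314 -0.21602512  0.205     ]
scene [ 0.52060258 -0.21523593  0.205     ]
scene [ 0.55784719 -0.05047083  0.205     ]
[295.07004618 201.25588741]
```

View pics/c1.png

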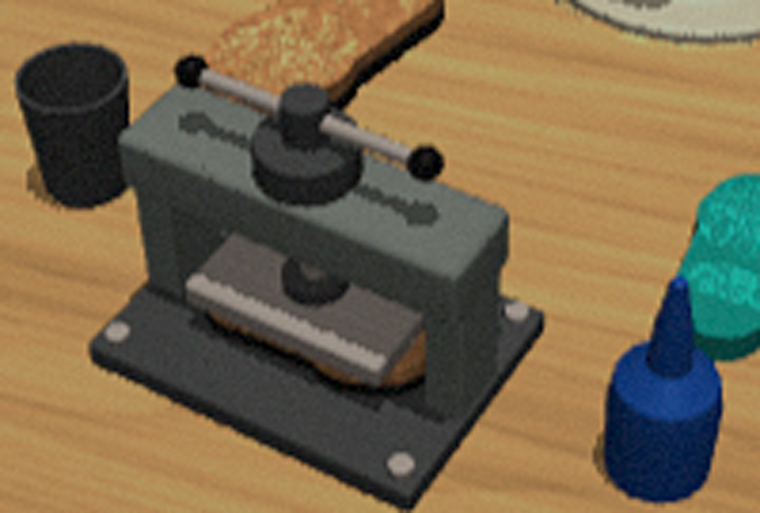

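View pics/c2.png

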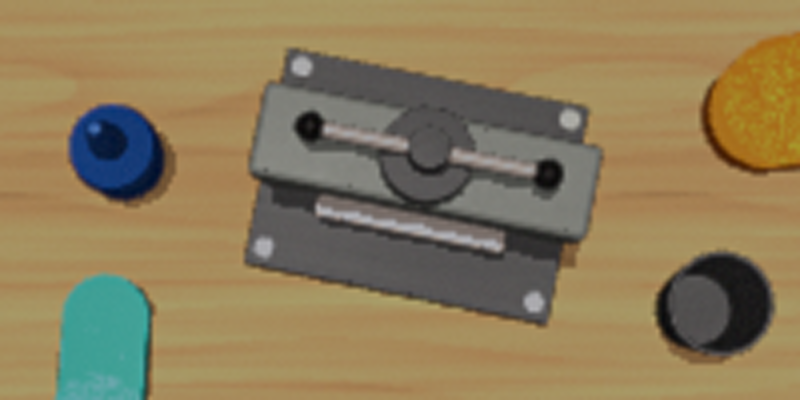

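The crops agree: the cork-topped sole under the pad at (235,258) in the scene picture is the smaller plain one, so it is the one meant. The larger cork one behind the press is not. In the top picture the bar runs from (277.3,181.5) to (337,193.5). Both cameras give the ball ends as about (0.557,-0.050) and (0.521,-0.216), 169 mm apart, against 168 mm expected.

Plan: straddle the bar loosely, feel which way it gives, then follow the arc.

```bash
cat >> h.py <<'E'
A=np.mean([atz("top",277.25,181.5,.205),atz("scene",267,213,.205)],0)
B=np.mean([atz("top",337,193.5,.205),atz("scene",205.5,188.5,.205)],0)
C=(A+B)/2; phi0=np.arctan2(*(A-B)[[1,0]]); R=.060; Z=.186
def pose(deg,end=1,flip=1,z=Z,r=R):
    a=phi0+np.radians(deg); e=np.array([np.cos(a),np.sin(a),0])*end
    x=e*flip; zz=np.array([0,0,-1.]); y=np.cross(zz,x)
    p=C+r*e; p[2]=z
    return p,np.column_stack([x,y,zz])
E
python3 - <<'E'
from h import *
print(C,np.degrees(phi0),np.linalg.norm(A-B))
for end in(1,-1):
  for f in(1,-1):
    print(end,f,[None if (q:=ctrl.ik(*pose(d,end,f))) is None else np.round(q).tolist() for d in(-115,0,115)])
E
```

```text
[ 0.53904199 -0.1331334   0.205     ] 78.16607397103057 0.16889871175877477
1 1 [[-22.0, 29.0, 81.0, -0.0, 70.0, 105.0], [-14.0, 24.0, 89.0, -0.0, 67.0, -2.0], [-24.0, 20.0, 96.0, -0.0, 63.0, -127.0]]
1 -1 [[-22.0, 29.0, 81.0, -0.0, 70.0, -75.0], None, [-24.0, 20.0, 96.0, -0.0, 63.0, 53.0]]
-1 1 [[-18.0, 20.0, 96.0, -0.0, 63.0, -71.0], [-26.0, 25.0, 88.0, -0.0, 67.0, 166.0], [-17.0, 29.0, 81.0, -0.0, 70.0, 60.0]]
-1 -1 [[-18.0, 20.0, 96.0, -0.0, 63.0, 109.0], [-26.0, 25.0, 88.0, -0.0, 67.0, -14.0], [-17.0, 29.0, 81.0, -0.0, 70.0, -120.0]]
```

Run:
```python
from h import *
ctrl.command_gripper(.32)
p,o=pose(0,z=.30); ctrl.goto(p,o)
cv2.imwrite("pics/w1.png",ctrl.read_camera("wrist"))
print("hit",ctrl.move_l(pose(0)[0],vel=.08,contact_N=8),ctrl.current_tool_pos(),ctrl.current_t())
f0=ctrl.current_contact_force();print(f0,ctrl.current_grip_width())
# feel one way then the other, with the hand turning with the bar
def feel(s):
    for d in range(2,23,2):
        p,o=pose(s*d); h=ctrl.move_l(p,vel=.025,ori=o,contact_N=12)
        f=ctrl.current_contact_force()-f0
        print(s*d,h,f.round(1),round(ctrl.current_t(),2))
        if h or np.linalg.norm(f)>14: return False
    return True
for s in(1,-1):
    if feel(s): print("gives",s);break
    p,o=pose(0);ctrl.move_l(p,vel=.05,ori=o)
```

```text
hit False [ 0.55162317 -0.07446511  0.186446  ] 5.2917
[-0.48597766 -0.31386808  1.0052887 ] 0.3281624805136107
2 False [ 0.7  0.3 -1.5] 5.54
4 False [ 0.6  0.1 -1.1] 5.79
6 False [ 2.6 -0.7 -0.5] 6.04
8 False [ 4.8 -2.3 -1.4] 6.29
10 False [ 9.2 -2.9 -4.1] 6.54
12 False [13.2 -6.5 -7.4] 6.79
-2 False [ 1.6 -0.3 -1.4] 7.44
-4 False [-1.9 -0.2 -0.2] 7.69
-6 False [-2.1  0.9 -0.7] 7.94
-8 False [-3.1  0.9 -0.8] 8.19
-10 False [-2.   0.6 -0.4] 8.44
-12 False [-2.2  0.5 -0.7] 8.69
-14 False [-2.2  1.6 -1.3] 8.94
-16 False [-3.2  1.  -0.6] 9.19
-18 False [-1.8  0.6 -1.3] 9.44
-20 False [-2.5  1.4 -0.9] 9.69
-22 False [-3.1  0.7 -1.3] 9.94
gives -1
```

Plus: the force climbs steadily to 15 N, so it is blocked. Minus: a steady but low 2–3 N. I'll check that the bar has really turned.

Run:
```python
from h import *
a=ctrl.read_camera("scene")[130:290,130:350];b=ctrl.read_camera("wrist")
a=cv2.resize(a,None,fx=1.8,fy=1.8,interpolation=2)
b=cv2.resize(b,(396,297))
cv2.imwrite("pics/v2.png",np.hstack([cv2.copyMakeBorder(a,0,297-288,0,0,0),b]))
print(proj("scene",C),ctrl.current_contact_force())
```

```text
[235.50154352 200.05067456] [-3.5220334   1.38113456 -0.59380317]
```

View pics/v2.png

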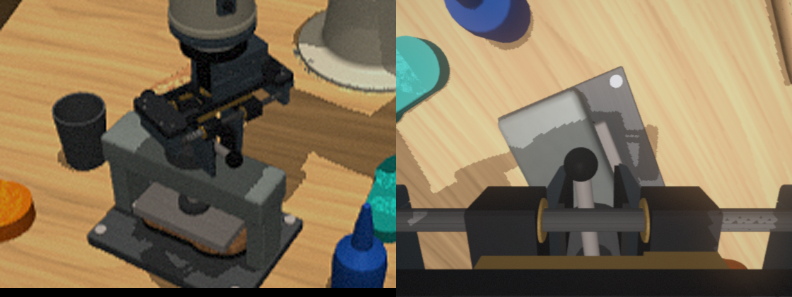

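In the wrist view the bar, with its ball at (580,165), lies between the fingers. It is clearly rotated relative to the crosshead, so it gives this way. I'll follow the arc and watch the force.

Run:
```python
from h import *
ok=True
for d in range(-27,-113,-5):
    p,o=pose(d); h=ctrl.move_l(p,vel=.04,ori=o,contact_N=20)
    f=ctrl.current_contact_force()
    if d%10==-7%10 or h: print(d,h,f.round(1))
    if h or np.linalg.norm(f)>25: ok=False;break
if ok:
    p,o=pose(d+7); ctrl.move_l(p,vel=.04,ori=o)   # back off to mid-slack
    print("up",ctrl.move_l([*p[:2],.32],vel=.1,contact_N=15))
    ctrl.goto([.40,.30,.35],pose(0)[1])
print(ctrl.current_t(),ctrl.current_contact_force())
s=ctrl.read_camera("scene");t=ctrl.read_camera("top")
a=cv2.resize(s[160:310,150:360],None,fx=1.9,fy=1.9,interpolation=2)
b=cv2.resize(t[140:290,200:410],None,fx=1.9,fy=1.9,interpolation=2)
cv2.imwrite("pics/v3.png",np.hstack([a,b]));cv2.imwrite("pics/s3.png",s);cv2.imwrite("pics/t3.png",t)
```

```text
-27 False [-1.5  0.4 -0.8]
-37 False [-0.6  0.7  0.2]
-47 False [-1.2  0.5  0.8]
-57 False [-1.8  0.1  0.3]
-67 False [-1.5  1.8  0.2]
-77 False [-1.8  1.7  0.1]
-87 False [-1.9  2.2  0.1]
-97 False [-1.2  2.4 -0.6]
-107 False [-1.1  1.6  0.2]
up False
18.7833 [0.95667931 0.19652372 0.68996123]
```

View pics/v3.png

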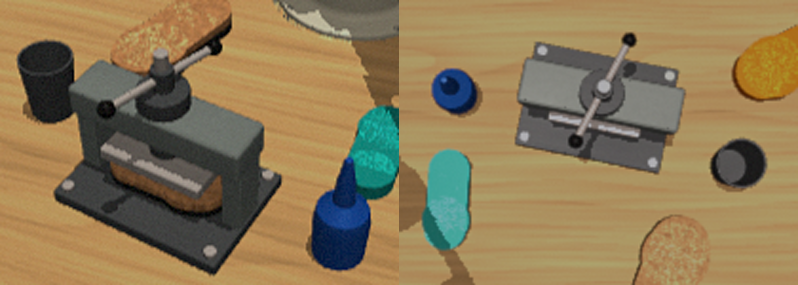

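The bar has turned about 106° (balls at (629,40) and (575,141) in the right half of the picture). The pad's front corner rose 8 px, which fits about 23 mm. The sole still lies on the base, and the mug (378,225) and bottle (229,188) are at their first pixels. The hand is clear, so I'm handing in.

```bash
python3 -c "
from bench import ctrl
print(ctrl.sign_off(),ctrl.current_t())"
```

```text
the job is handed in; nothing more can be done
the job is handed in; nothing more can be done
```

The press is open and handed in: the bar gave clockwise seen from above and turned about 106°, so the pad should stand about 23 mm above the sole, with the sole, bottle and mug unmoved and tool force readings no higher than about 17 N.

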